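# Open the skewer case beside the grill

## Robot

A 6-joint arm with a two-finger parallel gripper is mounted at the origin on the work surface. World frame = base frame: x ahead of the robot, y to its left, z up, the work surface at z = 0. Lengths are in m, angles in degrees, forces in N, time in s.
With the tool pointing down it reaches from about 0.35 to 0.95 m from the base axis. Payload 17.4 kg.
Tool frame: the origin (TCP) lies at the very end of the fingers, on their centre line; the grasp point (between the pads) lies 19 mm behind it; z points along the fingers, x is the direction in which the jaws open and shut, and the axes are right-handed (so a half turn about z gives the same grasp; the last joint's range is limited). The gripper opens to 93 mm and grips with 3 to 60 N. Pads are 15 mm wide; open, the fingers measure 128 mm over their backs; the gripper's body (75 mm by 188 mm) begins 65 mm behind the grasp point.
Start: joints at [-78.885, 6.646, 82.598, -0, 90.757, -2.166], TCP at [0.155, -0.657, 0.219] pointing down, gripper open.
Joint ranges: [-162.19, 162.19], [-47.58, 125.68], [4.15, 143.07], [-65.23, 245.23], [0.69, 171.88], [-170.13, 170.13]. Speed limits (degrees/s): [108.29, 108.29, 127.2, 180, 180, 180].

## Interface

Orientations are given as [roll, pitch, yaw] about the fixed x, y, z axes, in that order (R = Rz(yaw) Ry(pitch) Rx(roll)).
In Python, from cell import telemetry, eyes, ticket gives the robot as it stands.
- The arm moves only by the shell command python3 -m handwheel 'ROWS' [FORCE]. ROWS is JSON, a list of rows, each a list of 7 numbers: the shift along the tool's x, y, z in m, then the turn, a rotation vector about the tool's x, y, z in degrees, then the finger opening in m, from 0 to 0.093. In form: [[tx, ty, tz, wx, wy, wz, claw], ...]. A call has 1 to 10 rows; each row is the pose to reach, as a shift and turn from the pose commanded when the call began, along the tool's axes at that moment; what a row does not reach only later rows make up. A row lasts 1/10 s, in which the tool goes at most 50 mm and 8.59 degrees, less where a joint would pass 70% of its speed; a pose out of reach is approached as far as the arm can. A call with a gripper value outside its range is refused whole. The fingers move at their own pace and stop on an object; FORCE is the grip in N (left out, the last holds). Time passes only in rows, so rows that repeat a pose let the fingers close. It gives the time, the measured TCP pose, the force and the opening at its end, in the units of the state.
- telemetry.get_state(): the state, without advancing time (a new reading comes with each control period).
- eyes.grab_frame(name): name is "scene" or "side" or "wrist"; returns (picture, depth): 480x640x3 uint8, blue, green, red; 480x640 float32, m along the optical axis (not along the pixel's ray), 0 where there is no reading.
- eyes.camera_model(name): a dict with "camera_matrix" (3x3 intrinsics, pixels), "R" (3x3) and "t" (3): a world point X has camera coordinates R X + t. Camera axes: x right, y down, z forward; pixel columns grow to the right and rows downward; lengths in m; the calibration is good to about 2 mm. The wrist camera is an equidistant fisheye: a pixel r from the principal point sees the ray r / f radians off the axis. A picture is of the moment at which its call begins: read the wrist's pose just before it. camera_model takes no time and is no camera call; for the wrist camera it gives the pose at the moment of the call.
- ticket.hand_in(): hands the job in, once; it reports no verdict.
The state is a dict: "time_s": time; "joint_positions": joint angles; "qd": joint speeds; "joint_torque": joint torques, N m; "eef_pos": TCP position; "tool_rot": TCP orientation; "ft_force": force on the tool from outside, world axes, zero at the start; "wrist_torque": the same for the moment, N m; "grip_width": opening from 0.0 (shut) to 1.0 (fully open).
Only numpy, scipy, OpenCV 4.12 (cv2) and the standard library are available. Lean on these libraries where they do the work, as an engineer would, in place of code of your own. Each camera call takes 0.05 s, during which the arm holds its last target. There are 200 camera calls.

## Task

Open the longer of the two metal slide-cover cases on the grill shelf: press the grey release tab on its cover down and, keeping it pressed, slide the cover along its rails until it is fully open, then let go. Leave the shorter case shut.

Things in the scene. Friction and masses are not known exactly. Their poses are not given: they have to be found in the camera images.
- long_pad (a point): Centre of the top face of the grey release tab on the LONGER case, 64 mm above the shelf. The flat face is 44 mm along x, 48 mm across. At its +x end stands a ridge 8 mm thick, 48 mm wide, 14 mm high above the face, for shut fingertips to push on. The tab rides with the cover. Axes: x along the rails, the way the cover opens (to the ridge side, away from the robot within 20 degrees); z up.
- long_cover (a joint): Opening of the longer case's aluminium cover: 0 shut, 0.090 m fully open (stop). Friction 1.5 N, stays where left; with the tab up it is latched after 1 mm. The case is a fixed steel box 250 mm long, 92 wide; cover top 50 mm, rails 54 mm above the shelf; the tab's centre is 75 mm from its end nearer the robot.
- long_tab (a joint): How far the longer case's tab is pressed down: 0 up, 0.010 m at its stop; a spring returns it (3 N at the start, 6 N fully down). The latch is free when it is pressed more than 5 mm; it must stay pressed over the first 21 mm of sliding, after that it may be up or down.
- short_cover (a joint): Opening of the shorter case's cover (0 shut, 0.050 m open); it is to stay shut. That case, 150 mm long, of the same width, height, metal and sort of tab, is fixed beside the longer one, on its left or right.
There are look-alikes about, which are no part of the job. Leave any orange or pink look-alike of the part that bears short_cover alone.

How it is judged:
By the outcome, as a careful person would: the job done as asked, in the order asked, and still so for the second after the job is handed in, with the robot touching nothing.
It also fails if it takes over 32 s, if anything falls off the work surface, if the arm or the gripper's body presses on something with over 40 N, if the wrist force passes 120 N, or if a joint passes its speed limit or range.

## Working session

There is one attempt and no reset: what is moved stays moved. The work goes in short steps, Python scripts to look and compute and a shell command to move; the robot and the scene stay as the last step left them, time stands still between calls to the robot, and variables do not carry over. Pictures are saved under pics/ and viewed, about 8 in all and at most 12, crops included, and the job is handed in when it is done.

```bash
mkdir -p pics; ls; python3 - <<'E'
from cell import telemetry, eyes
import cv2,numpy as np
print(telemetry.get_state())
for n in("scene","side"):
    p,d=eyes.grab_frame(n); cv2.imwrite(f"pics/{n}0.png",p); np.save(f"pics/{n}0.npy",d)
    m=eyes.camera_model(n); np.savez(f"pics/{n}0cam.npz",**{k:np.array(m[k]) for k in("camera_matrix","R","t")})
    print(n,m)
E
```

```text
pics
{'time_s': 0.0, 'joint_positions': array([-7.88845518e+01,  6.67161234e+00,  8.26337451e+01,  6.25049765e-04,
        9.07571796e+01, -2.16515533e+00]), 'qd': array([-0.05481281,  0.04414896, -0.03769573, -0.03335802, -0.04515453,
       -0.00495888]), 'joint_torque': array([ 2.08485005e-05, -7.21267819e+01, -6.22612166e+01,  7.80829880e-02,
        2.37786962e-02, -1.09262023e-04]), 'eef_pos': array([ 0.15502442, -0.65675215,  0.21795644]), 'tool_rot': array([-1.79997013e+02,  6.24687945e-02, -7.67193870e+01]), 'ft_force': array([0.05568747, 0.0297658 , 0.72171773]), 'wrist_torque': array([ 0.00898435, -0.01054681, -0.02791277]), 'grip_width': 0.9993262830850925}
scene {'camera_matrix': array([[622.43998484,   0.        , 326.16488195],
       [  0.        , 622.43998484, 246.53155744],
       [  0.        ,   0.        ,   1.        ]]), 'R': array([[ 0.0043701 ,  0.99992828,  0.01115048],
       [ 0.72002737,  0.00459139, -0.69393047],
       [-0.6939319 ,  0.0110612 , -0.71995567]]), 't': array([ 0.21010657, -0.32501295,  1.95612837])}
side {'camera_matrix': array([[460.44067976,   0.        , 320.9544416 ],
       [  0.        , 460.44067976, 242.21106923],
       [  0.        ,   0.        ,   1.        ]]), 'R': array([[ 0.95345147, -0.30147724, -0.00646237],
       [-0.2255546 , -0.69878729, -0.67883831],
       [ 0.20013848,  0.64869701, -0.73425934]]), 't': array([-0.6028868 ,  0.04371552,  0.99466582])}
```

View pics/scene0.png

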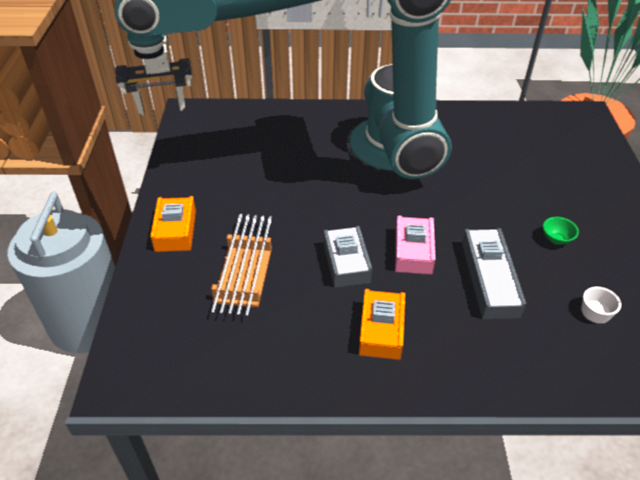

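View pics/side0.png

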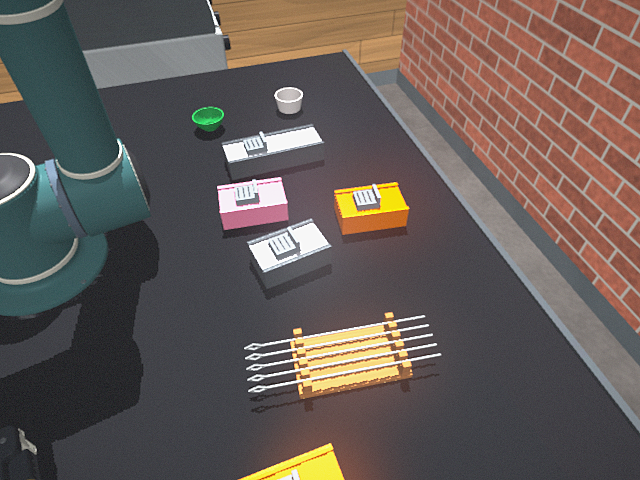

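The scene picture shows the longer silver case with its tab near (490,250) and its far end near (503,310). The shorter silver case is near (347,255). The pink and orange boxes are decoys. The side picture shows the same layout, with the long case's tab near (257,144). Next I'll enlarge the long case.

```bash
python3 - <<'E'
import cv2,numpy as np
p=cv2.imread("pics/scene0.png")[220:325,450:540]; a=cv2.resize(p,None,fx=5.6,fy=5.6,interpolation=cv2.INTER_CUBIC)
q=cv2.imread("pics/side0.png")[115:185,215:335]; 
cv2.imwrite("pics/crop0.png",a)
# points on the case from scene depth
c=np.load("pics/scene0cam.npz");d=np.load("pics/scene0.npy");K,R,t=c["camera_matrix"],c["R"],c["t"]
v,u=np.mgrid[220:325,450:540];z=d[220:325,450:540]
X=(np.stack([(u-K[0,2])/K[0,0]*z,(v-K[1,2])/K[1,1]*z,z],-1)-t)@R
ok=z>0
print(np.histogram(X[ok][:,2],bins=np.arange(-.01,.1,.005)))
top=ok&(X[...,2]>.042)
n,l,st,_=cv2.connectedComponentsWithStats(top.astype(np.uint8)); k=1+st[1:,4].argmax(); P=X[l==k]
r=cv2.minAreaRect((P[:,:2]*1000).astype(np.float32));print(r,cv2.boxPoints(r),len(P))
T=P[P[:,2]>.059];print("tab",len(T),T.mean(0),cv2.minAreaRect((T[:,:2]*1000).astype(np.float32)))
T=P[P[:,2]>.071];print("ridge",len(T),T.mean(0) if len(T) else 0)
E
```

```text
(array([ 147, 2410, 2806,  328,   95,  102,  116,  102,  120,   89,  164,
        942, 1365,  304,  155,   75,   31,   46,    9,    0,    0]), array([-0.01 , -0.005,  0.   ,  0.005,  0.01 ,  0.015,  0.02 ,  0.025,
        0.03 ,  0.035,  0.04 ,  0.045,  0.05 ,  0.055,  0.06 ,  0.065,
        0.07 ,  0.075,  0.08 ,  0.085,  0.09 ,  0.095]))
((562.3707275390625, 198.76950073242188), (256.8631896972656, 96.24987030029297), 1.912304401397705) [[432.4048  242.5819 ]
 [435.61658 146.38564]
 [692.3367  154.9571 ]
 [689.1249  251.15337]] 3047
tab 338 [0.52427848 0.19534371 0.06675902] ((567.8812255859375, 196.38079833984375), (220.46685791015625, 88.61376190185547), 2.4700355529785156)
ridge 81 [0.540204   0.19722782 0.0763914 ]
```

View pics/crop0.png

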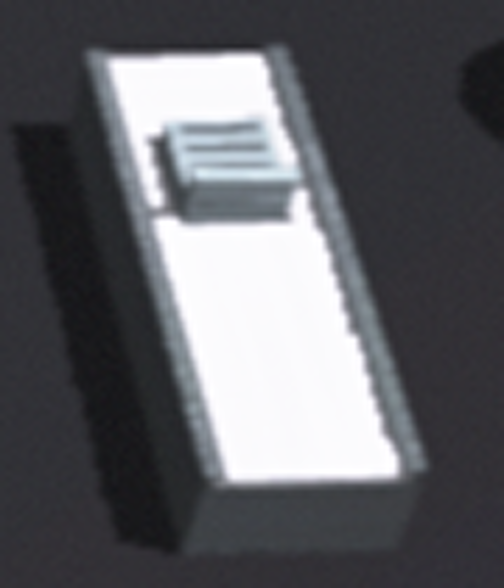

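```bash
cat > h.py <<'E'
import numpy as np
def back(name,uv,z):
    c=np.load(f"pics/{name}cam.npz");K,R,t=c["camera_matrix"],c["R"],c["t"]
    r=R.T@np.linalg.solve(K,[*uv,1]);o=-R.T@t
    return o+r*(z-o[2])/r[2]
E
python3 - <<'E'
from h import *
for (a,b),z in [((88,50),.054),((286,47),.054),((212,485),.054),((424,470),.054),((190,184),.078),((298,183),.078),((170,121),.064),((262,121),.064)]:
    print((a,b),back("scene0",(450+a/5.6-.4,220+b/5.6-.4),z).round(4))
print(__import__("cell").eyes.camera_model("wrist"))
E
```

```text
(88, 50) [0.4376 0.1485 0.054 ]
(286, 47) [0.435  0.2411 0.054 ]
(212, 485) [0.6938 0.1588 0.054 ]
(424, 470) [0.6855 0.2484 0.054 ]
(190, 184) [0.5456 0.1718 0.078 ]
(298, 183) [0.5447 0.2193 0.078 ]
(170, 121) [0.4933 0.1749 0.064 ]
(262, 121) [0.493  0.2165 0.064 ]
{'camera_matrix': array([[371.64829954,   0.        , 322.05526735],
       [  0.        , 371.64829954, 236.00869618],
       [  0.        ,   0.        ,   1.        ]]), 'R': array([[ 2.28828565e-01, -9.73466712e-01, -2.21621641e-04],
       [-9.45608493e-01, -2.22334118e-01,  2.37470245e-01],
       [-2.31218652e-01, -5.41304079e-02, -9.71394788e-01]]), 't': array([-0.6749807 , -0.02684845,  0.38931726])}
```

```bash
python3 -m handwheel '[[-0.02,-0.024,0,0,0,1,0],[-0.05,-0.06,0,0,0,2,0],[-0.08,-0.096,0,0,0,4,0],[-0.11,-0.132,0,0,0,6,0],[-0.14,-0.168,0,0,0,8,0],[-0.17,-0.204,0,0,0,10,0],[-0.2,-0.24,0,0,0,11.3,0],[-0.23,-0.276,0,0,0,11.3,0],[-0.26,-0.312,0,0,0,11.3,0],[-0.29,-0.35,0,0,0,11.3,0]]' 20
```

```text
time_s: 1.1
eef_pos: [0.4297, -0.2925, 0.2186]
tool_rot: [-180.0, -0.0, -88.0]
ft_force: [1.1, -0.5, 0.7]
grip_width: 0.192
```

```bash
python3 -m handwheel '[[-0.045,-0.009,0,0,0,0,0],[-0.09,-0.018,0,0,0,0,0],[-0.14,-0.027,0,0,0,0,0],[-0.188,-0.037,0,0,0,0,0],[-0.236,-0.046,0,0,0,0,0],[-0.284,-0.056,0,0,0,0,0],[-0.332,-0.065,0,0,0,0,0],[-0.38,-0.074,0,0,0,0,0],[-0.43,-0.083,0,0,0,0,0],[-0.47,-0.093,0,0,0,0,0]]'
python3 -m handwheel '[[-0.017,0,0.01,0,0,0,0],[-0.017,0,0.03,0,0,0,0],[-0.017,0,0.04,0,0,0,0],[-0.017,0,0.04,0,0,0,0]]'
python3 - <<'E'
from cell import telemetry, eyes
import cv2,numpy as np
m=eyes.camera_model("wrist"); np.savez("pics/w1cam.npz",**{k:np.array(m[k]) for k in("camera_matrix","R","t")})
print(telemetry.get_state()["eef_pos"],m["R"],-m["R"].T@m["t"])
p,d=eyes.grab_frame("wrist"); cv2.imwrite("pics/w1.png",p); np.save("pics/w1.npy",d)
E
```

```text
time_s: 2.1
eef_pos: [0.5054, 0.1812, 0.2185]
tool_rot: [-180.0, 0.0, -88.0]
ft_force: [1.0, -0.9, 0.3]
grip_width: 0.006
time_s: 2.5
eef_pos: [0.5045, 0.1952, 0.1771]
tool_rot: [179.9, -0.0, -88.0]
ft_force: [-0.8, -0.3, 0.4]
grip_width: 0.005
[0.50454853 0.19521695 0.17706082] [[ 0.03349628 -0.99943808  0.0012359 ]
 [-0.97028591 -0.0322227   0.23980607]
 [-0.23963149 -0.00923179 -0.97082003]] [0.57071258 0.1974802  0.34329876]
```

View pics/w1.png

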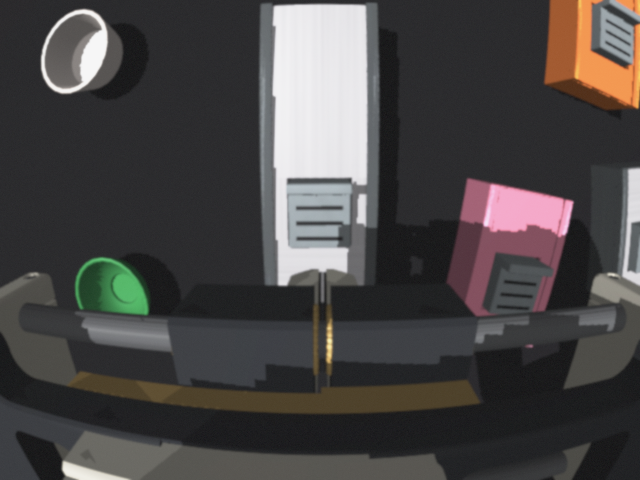

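The wrist picture shows the tab directly ahead of the shut fingertips at (322,272). The tab's near face edge runs from (288,247) to (352,247), and its ridge spans rows 180–193. The rails are at columns 266 and 373.

```bash
python3 - <<'E'
import numpy as np
c=np.load("pics/w1cam.npz");K,R,t=c["camera_matrix"],c["R"],c["t"];d=np.load("pics/w1.npy")
def b(u,v,z):
    a=np.array([(u-K[0,2])/K[0,0],(v-K[1,2])/K[1,1]]);th=np.hypot(*a)
    r=R.T@np.array([*(a/th*np.sin(th)),np.cos(th)]);o=-R.T@t
    return (o+r*(z-o[2])/r[2]).round(4)
for u,v,z in[(288,247,.064),(352,247,.064),(287,193,.078),(353,193,.078),(286,180,.078),(353,180,.078),(266,5,.054),(377,5,.054),(263,270,.054),(374,270,.054)]: print(u,v,b(u,v,z))
E
```

```text
288 247 [0.492  0.2211 0.064 ]
352 247 [0.4937 0.1711 0.064 ]
287 193 [0.5363 0.2213 0.078 ]
353 193 [0.5378 0.1738 0.078 ]
286 180 [0.5457 0.2222 0.078 ]
353 180 [0.5472 0.1742 0.078 ]
266 5 [0.686  0.2454 0.054 ]
377 5 [0.6889 0.1576 0.054 ]
263 270 [0.4686 0.2427 0.054 ]
374 270 [0.4717 0.1508 0.054 ]
```

```bash
python3 -m handwheel '[[-0.001,-0.008,0.03,0,0,0,0],[-0.0015,-0.015,0.07,0,0,0,0],[-0.0015,-0.015,0.1,0,0,0,0],[-0.0015,-0.015,0.108,0,0,0,0],[-0.0015,-0.015,0.11,0,0,0,0],[-0.0015,-0.015,0.11,0,0,0,0]]'
python3 -m handwheel '[[0,0,0.003,0,0,0,0],[0,0,0.006,0,0,0,0],[0,0,0.006,0,0,0,0]]'
```

```text
time_s: 3.15
eef_pos: [0.5209, 0.1977, 0.0705]
tool_rot: [-179.9, 0.0, -88.0]
ft_force: [-0.7, 0.4, 0.4]
grip_width: 0.005
time_s: 3.45
eef_pos: [0.5205, 0.1978, 0.0632]
tool_rot: [-179.9, 0.0, -88.0]
ft_force: [1.1, 1.0, 3.2]
grip_width: 0.005
```

```bash
python3 -m handwheel '[[0,0,0.003,0,0,0,0],[0,0,0.006,0,0,0,0],[0,0,0.007,0,0,0,0],[0,0,0.007,0,0,0,0]]'
```

```text
time_s: 3.85
eef_pos: [0.5204, 0.1977, 0.0558]
tool_rot: [-180.0, 0.0, -88.0]
ft_force: [3.0, 0.6, 5.1]
grip_width: 0.005
```

```bash
python3 -m handwheel '[[0,0,0.001,0,0,0,0],[0,0,0.0015,0,0,0,0],[0,0,0.0015,0,0,0,0]]'
```

```text
time_s: 4.15
eef_pos: [0.5204, 0.1977, 0.0544]
tool_rot: [-180.0, 0.0, -88.0]
ft_force: [2.2, 0.8, 5.4]
grip_width: 0.006
```

```bash
python3 -m handwheel '[[0,-0.003,0,0,0,0,0],[0,-0.006,0,0,0,0,0],[0,-0.009,0,0,0,0,0],[0,-0.012,0,0,0,0,0],[0,-0.016,0,0,0,0,0],[0,-0.02,0,0,0,0,0],[0,-0.025,0,0,0,0,0],[0,-0.03,0,0,0,0,0],[0,-0.035,0,0,0,0,0],[0,-0.04,0,0,0,0,0]]'
python3 - <<'E'
from cell import eyes
import cv2
p,d=eyes.grab_frame("wrist"); cv2.imwrite("pics/w2.png",p[:330,150:500])
E
```

```text
time_s: 5.15
eef_pos: [0.56, 0.1992, 0.0542]
tool_rot: [180.0, 0.0, -88.0]
ft_force: [-2.5, 0.8, 6.0]
grip_width: 0.004
```

View pics/w2.png

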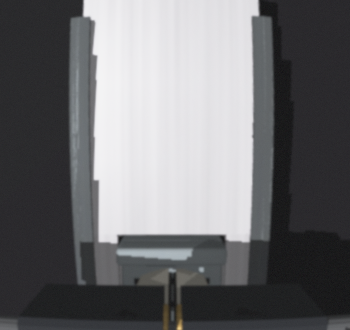

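The crop shows the cover's far end now past the rail ends (row 15) and the tab ridge held in front of the fingers at about (172,250). The cover is sliding with the tab pressed, so I'll continue to the stop.

```bash
python3 -m handwheel '[[0,-0.006,0,0,0,0,0],[0,-0.012,0,0,0,0,0],[0,-0.018,0,0,0,0,0],[0,-0.024,0,0,0,0,0],[0,-0.03,0,0,0,0,0],[0,-0.036,0,0,0,0,0],[0,-0.041,0,0,0,0,0],[0,-0.046,0,0,0,0,0],[0,-0.05,0,0,0,0,0],[0,-0.05,0,0,0,0,0]]'
```

```text
time_s: 6.2
eef_pos: [0.6103, 0.201, 0.0542]
tool_rot: [180.0, 0.0, -88.0]
ft_force: [1.4, 2.2, 5.8]
grip_width: 0.004
```

```bash
python3 -m handwheel '[[0,-0.002,0,0,0,0,0],[0,-0.004,0,0,0,0,0],[0,-0.006,0,0,0,0,0],[0,-0.006,0,0,0,0,0]]'
```

```text
time_s: 6.6
eef_pos: [0.6155, 0.201, 0.0542]
tool_rot: [179.9, -0.0, -88.0]
ft_force: [-5.5, -0.2, 8.3]
grip_width: 0.001
```

```bash
python3 -m handwheel '[[0,-0.001,0,0,0,0,0],[0,-0.002,0,0,0,0,0],[0,-0.002,0,0,0,0,0]]'
```

```text
time_s: 6.9
eef_pos: [0.6167, 0.2011, 0.0542]
tool_rot: [179.8, -0.0, -88.0]
ft_force: [-13.4, -0.9, 13.6]
grip_width: 0.003
```

```bash
python3 -m handwheel '[[0,-0.001,0,0,0,0,0],[0,-0.002,0,0,0,0,0],[0,-0.002,0,0,0,0,0]]'
```

```text
time_s: 7.2
eef_pos: [0.6174, 0.2011, 0.0544]
tool_rot: [179.6, -0.0, -88.0]
ft_force: [-27.1, -3.1, 22.2]
grip_width: 0.004
```

At the hard stop. I'll back off slightly, lift straight up, and look.

```bash
python3 -m handwheel '[[0,0.003,0,0,0,0,0],[0,0.006,0,0,0,0,0],[0,0.008,-0.004,0,0,0,0],[0,0.009,-0.015,0,0,0,0],[0,0.009,-0.04,0,0,0,0],[0,0.009,-0.08,0,0,0,0],[0,0.009,-0.12,0,0,0,0],[0,0.009,-0.15,0,0,0,0],[0,0.009,-0.15,0,0,0,0]]'
python3 -m handwheel '[[0,0.045,-0.01,0,0,0,0],[0,0.09,-0.02,0,0,0,0],[0,0.12,-0.02,0,0,0,0],[0,0.12,-0.02,0,0,0,0]]'
python3 - <<'E'
from cell import eyes,telemetry
import cv2,numpy as np
m=eyes.camera_model("wrist"); np.savez("pics/w3cam.npz",**{k:np.array(m[k]) for k in("camera_matrix","R","t")})
p,d=eyes.grab_frame("wrist"); cv2.imwrite("pics/w3.png",p)
p,d=eyes.grab_frame("scene"); cv2.imwrite("pics/s3.png",cv2.resize(p[190:340,300:550],None,fx=3,fy=3))
print(telemetry.get_state()["ft_force"])
E
```

```text
time_s: 8.1
eef_pos: [0.6121, 0.2011, 0.2096]
tool_rot: [-179.7, 0.1, -88.0]
ft_force: [0.5, -0.0, 0.3]
grip_width: 0.001
time_s: 8.5
eef_pos: [0.4885, 0.1966, 0.2247]
tool_rot: [-180.0, 0.0, -88.0]
ft_force: [0.4, -0.0, 0.1]
grip_width: 0.002
[-0.28081484  0.59286612 -0.27097055]
```

View pics/w3.png

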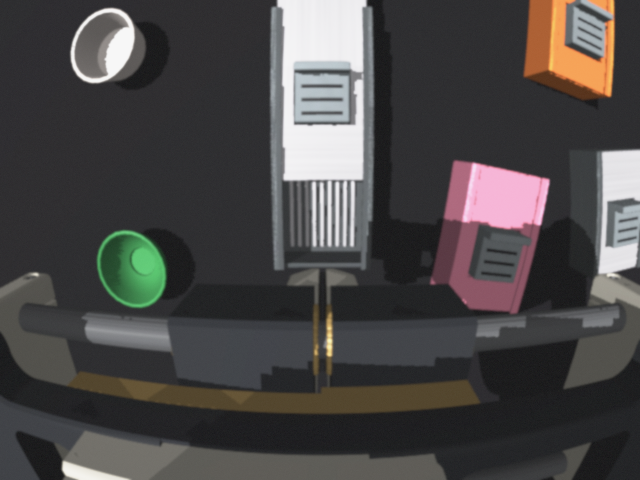

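View pics/s3.png

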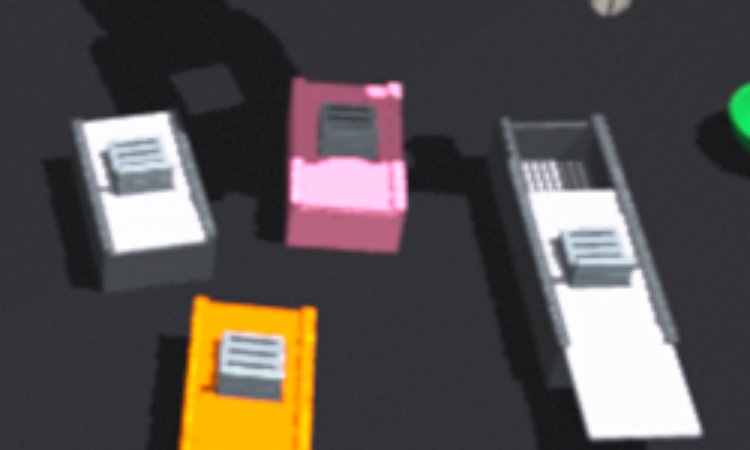

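The long case is open, with its skewers visible at (320,215) in the wrist view and the cover stuck out past the far end. The short case is still shut. One numeric check of how far the cover has travelled.

```bash
python3 - <<'E'
import numpy as np
c=np.load("pics/w3cam.npz");K,R,t=c["camera_matrix"],c["R"],c["t"]
def b(u,v,z):
    a=np.array([(u-K[0,2])/K[0,0],(v-K[1,2])/K[1,1]]);th=np.hypot(*a)
    r=R.T@np.array([*(a/th*np.sin(th)),np.cos(th)]);o=-R.T@t
    return (o+r*(z-o[2])/r[2]).round(4)
print(b(323,123.5,.064)-[.4928,.196,.064],b(322,180,.05),b(322,268,.054))
E
```

```text
[0.0822 0.0026 0.    ] [0.5239 0.1977 0.05  ] [0.4405 0.1948 0.054 ]
```

The travel reads 82 mm by the tab edge, and my finger travel against the stop gave about 88 mm. I probably dragged the cover back a few millimetres by friction when I retracted with the tab still pressed. I'll push the ridge again, this time with the fingertips clear of the tab face.

```bash
python3 -m handwheel '[[0,-0.04,0,0,0,0,0],[0,-0.08,0.03,0,0,0,0],[0,-0.112,0.07,0,0,0,0],[0,-0.112,0.11,0,0,0,0],[0,-0.112,0.14,0,0,0,0],[0,-0.112,0.154,0,0,0,0],[0,-0.112,0.156,0,0,0,0],[0,-0.112,0.156,0,0,0,0]]'
```

```text
time_s: 9.4
eef_pos: [0.6037, 0.2006, 0.0691]
tool_rot: [-180.0, 0.0, -88.0]
ft_force: [1.0, -0.3, -0.4]
grip_width: 0.002
```

```bash
python3 -m handwheel '[[0,-0.003,0.001,0,0,0,0],[0,-0.006,0.001,0,0,0,0],[0,-0.009,0.001,0,0,0,0],[0,-0.012,0.001,0,0,0,0],[0,-0.014,0.001,0,0,0,0],[0,-0.014,0.001,0,0,0,0]]'
```

```text
time_s: 10.0
eef_pos: [0.6167, 0.201, 0.067]
tool_rot: [179.9, -0.0, -88.0]
ft_force: [-5.7, 1.3, 3.5]
grip_width: 0.005
```

```bash
python3 -m handwheel '[[0,-0.001,0,0,0,0,0],[0,-0.002,0,0,0,0,0],[0,-0.003,0,0,0,0,0],[0,-0.003,0,0,0,0,0]]'
```

```text
time_s: 10.4
eef_pos: [0.6176, 0.2011, 0.0659]
tool_rot: [179.6, -0.0, -88.0]
ft_force: [-20.2, -0.8, 3.6]
grip_width: 0.006
```

Same hard stop, at x=0.6176. This time I'll rise as I back off, so nothing drags.

```bash
python3 -m handwheel '[[0,0.002,-0.003,0,0,0,0],[0,0.005,-0.006,0,0,0,0],[0,0.007,-0.015,0,0,0,0],[0,0.009,-0.04,0,0,0,0],[0,0.009,-0.08,0,0,0,0],[0,0.009,-0.12,0,0,0,0],[0,0.009,-0.15,0,0,0,0],[0,0.009,-0.15,0,0,0,0]]'
python3 -m handwheel '[[0,0.045,-0.006,0,0,0,0],[0,0.09,-0.006,0,0,0,0],[0,0.12,-0.006,0,0,0,0],[0,0.12,-0.006,0,0,0,0],[0,0.12,-0.006,0,0,0,0]]'
python3 - <<'E'
from cell import eyes,telemetry
import cv2,numpy as np
m=eyes.camera_model("wrist"); np.savez("pics/w4cam.npz",**{k:np.array(m[k]) for k in("camera_matrix","R","t")})
p,d=eyes.grab_frame("wrist"); cv2.imwrite("pics/w4.png",cv2.resize(p[0:280,250:400],None,fx=2.1,fy=2.1)[:600])
E
```

```text
time_s: 11.2
eef_pos: [0.6125, 0.2011, 0.2234]
tool_rot: [-179.6, 0.1, -88.0]
ft_force: [0.4, -0.3, 0.3]
grip_width: 0.006
time_s: 11.7
eef_pos: [0.4912, 0.1967, 0.2237]
tool_rot: [-179.9, 0.0, -88.0]
ft_force: [0.2, 0.9, -0.4]
grip_width: 0.003
```

View pics/w4.png

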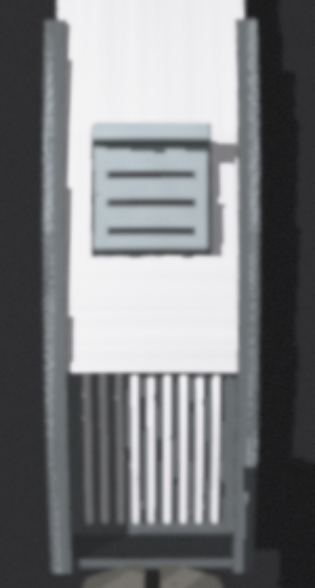

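The tab's near edge is at crop row 252, the cover edge at row 373 and the case end at row 572.

```bash
python3 - <<'E'
import numpy as np
def b(f,u,v,z):
    c=np.load(f"pics/{f}cam.npz");K,R,t=c["camera_matrix"],c["R"],c["t"]
    a=np.array([(u-K[0,2])/K[0,0],(v-K[1,2])/K[1,1]]);th=np.hypot(*a)
    r=R.T@np.array([*(a/th*np.sin(th)),np.cos(th)]);o=-R.T@t
    return (o+r*(z-o[2])/r[2]).round(4)
f=2.1
print(b("w4",323,252/f-.25,.064),b("w4",323,373/f-.25,.05),b("w4",323,572/f-.25,.054), b("w3",323,123.5,.064))
E
```

```text
[0.581  0.1987 0.064 ] [0.5293 0.1969 0.05  ] [0.4396 0.1938 0.054 ] [0.575  0.1986 0.064 ]
```

```bash
python3 -c "
from cell import ticket
print(ticket.hand_in())"
```

```text
the job is handed in; nothing more can be done
None
```

The longer case is open and the job is handed in at about 11.8 s of the 32 s allowed. I pressed its tab down about 9 mm and, keeping it pressed, slid the cover along its rails to the hard stop.

- **One correction:** the first look after letting go showed only about 82 mm of travel. I had probably dragged the cover back a few millimetres by backing off with the tab still pressed. I pushed the ridge again with the tab essentially up, reached the same stop (fingertip x ≈ 0.6175 m both times), and rose while backing off.
- **Last checks:** the tab edge had moved about 88 mm, and the cover edge sat about 90 mm from the case end. Both match the 90 mm full opening to within the 2 mm calibration. The tab looked up, and the gripper was clear with no contact force.
- **Other objects:** the short case was shut and the look-alikes were in place in the scene picture taken before the second push. I didn't look at them again afterwards, but that push only touched the long case's ridge.
- **Forces:** the highest force I read was about 35 N at the wrist, while pushing at the stop.

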